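# Clamp a V-block with the long T-key down the guide tube of a cam fixture

## Task

A V-block sits loose between the jaws of the green cam-clamping fixture. Take the long T-key out of its wooden stand, lower it down the fixture's guide tube, press lightly and feel it fully onto the hidden square at the bottom, and turn it clockwise (seen from above) until you feel it come up to its stop and the moving jaw grips the V-block firmly, without ever forcing the key. Then draw the key out - it is never left in a fixture - and stand it back in the hole of its wooden stand, leaving the V-block clamped in its place and the other tools where they lie.

Things in the scene. Friction and masses are not known exactly. Their poses are not given: they have to be found in the camera images.
- t_key: T-key, 280 g, upright in its stand. Origin: centre of its bottom (socket) end; z up the shank, x along the cross bar. Socket: 25 mm across, with a square hole 13.5 mm wide, 22 deep, sides parallel to x and y. Then a 12 mm round shank. Cross bar 110 (x) x 14 (y) x 18 mm, middle at z = 165 mm. It stays upright by itself in stand and tube.
- key_bar (a point): Middle of the key's cross bar, right over the shank, 165 mm above the bottom end; axes as the key's. Grip the bar here from above across its 14 mm width, and hard: turning takes up to about 0.15 N m.
- key_stand: Hardwood block 76 x 76 x 50 mm, fixed to the bench. Origin: centre of its underside.
- stand_mouth (a point): Centre of the mouth of the stand's round hole, on its top, 50 mm above the bench. The hole is 30 mm wide with a 5 mm chamfer and 45 mm deep; a key in it rests on the floor of the hole, its bar 120 mm above this point.
- fixture: Green cam-clamping fixture, fixed to the bench. Origin: centre of the underside of its base plate (110 in x, 250 in y, 18 mm thick). It clamps along its y: the upright steel guide tube at y = -70 mm in a housing 62 mm high, then the moving jaw, the V-block and the fixed jaw (face at y = +54.5 mm). Only the tube is higher than 66 mm.
- tube_mouth (a point): Centre of the guide tube's mouth, 140 mm above the bench; axes as the fixture's. Rim 57 mm across outside; inside flared over the top 12 mm from 44 mm to the bore of 30 mm, which leads straight down to the square stem.
- stem_top (a point): Top of the hidden square stem, on the tube's axis, 88 mm below its mouth. Stem 12 mm wide, its top 4 mm bevelled to 8 mm. Sprung upward: pressed, it gives 7 mm (4 N at first, 9 N at the end), then is solid. A key out of line with the square thus stops at 0 to 7 mm below this point; one in line slips over it (0.13 rad of play either way).
- stem_shoulder (a point): Foot of the square, 106 mm below the tube's mouth, where a key in line comes to rest on a shoulder (bar then 165 mm above this point). The cam spindle turns clockwise seen from above, stiffly (0.1 N m, 0.16 N m as the jaw squeezes), for 1.1 to 1.4 rad to a hard stop (firm grip: its last 0.15 rad); it stays where it is left.
- jaw_face (a point): Middle of the moving jaw's face; axes as the fixture's. The spiral cam drives it along the fixture's +y by 5.4 mm per rad of spindle turn. It meets the V-block after 1 to 3 mm, pushes it up to 1 mm against the fixed jaw, then squeezes it through springs of 3 N/mm, up to about 12 N at the stop.
- moving_jaw: The moving jaw, green with a steel plate, 66 wide, 26 long, 36 mm high. Origin: foot of its face. It does not show how the square stem stands: that was fitted on the spindle's splines at random, so at the start the square may stand at any angle to the fixture (as a square it repeats every quarter turn).
- v_block: The steel V-block to be clamped, 55 x 50 x 40 mm, 450 g, standing on the base plate (18 mm above the bench) between the jaws, its 55 mm length (its x) along the fixture's y. Origin: centre of its underside.
- caliper: Bystander: steel vernier caliper lying near the front edge, 220 mm long.
- screwdriver: Bystander: screwdriver with yellow handle lying near the front edge, 220 mm long.
- marker: Bystander: black marker pen lying near the front edge, 135 mm long.
Things that resemble listed ones, but are neither listed nor needed, are in the scene too. Leave any pink or red look-alike of the v_block alone.

How it is judged:
By the outcome, as a careful person would: the job done as asked, in the order asked, and still so for the second after the job is handed in, with the robot touching nothing.
It also fails if it takes over 72 s, if anything falls off the work surface, if the arm or the gripper's body presses on something with over 40 N, if the wrist force passes 120 N, or if a joint passes its speed limit or range.

## Robot

A 7-joint arm with a two-finger parallel gripper is mounted at the origin on a cart in front of the work surface, level with it; the furniture and walls round the work are solid. World frame = base frame: x ahead of the robot, y to its left, z up, the work surface at z = 0. Lengths are in m, angles in rad, forces in N, time in s.
With the tool pointing down it reaches from about 0.425 to 0.875 m from the base axis. Payload 4.7 kg.
Tool frame: the origin (TCP) lies between the finger pads; the fingertips stand ctrl.tip_reach ahead of it and the grasp point (between the pads) lies 5 mm behind it (ctrl.tip_reach is the distance from the TCP to the fingertips, in m); z points along the fingers, y is the direction in which the jaws open and shut (so a half turn about z gives the same grasp; the last joint's range is limited). The gripper opens to 87 mm and grips with 3 to 60 N. Pads are 19 mm wide; open, the fingers measure 117 mm over their backs; the gripper's body (75 mm by 190 mm) begins 51 mm behind the grasp point.
Start: joints at [1.174, 0.321, -0.07, 1.45, 0.023, 1.371, -0.057], TCP at [0.26, -0.596, 0.237] pointing down, gripper open.
Joint ranges: [-2.86, 2.86], [-0.3, 2.09], [-1.38, 1.24], [0.06, 2.45], [-1.56, 4.7], [0.09, 2.05], [-2.69, 2.69]. Speed limits (rad/s): [2.57, 2.57, 3.14, 3.14, 3.14, 3.14, 3.14].

## Interface

Orientations are given as a rotation vector (axis times angle).
In Python, from bench import ctrl gives the robot as it stands.
- The arm moves only by the shell command python3 -m handwheel 'ROWS' [FORCE]. ROWS is JSON, a list of rows, each a list of 7 numbers: the shift along the tool's x, y, z in mm, then the turn, a rotation vector about the tool's x, y, z in rad, then the gripper's target within -1 to 1 (shut at 1, half-way at 0, fully open at -1). In form: [[dx, dy, dz, ax, ay, az, grip], ...]. A call has 1 to 12 rows; each row is the pose to reach, as a shift and turn from the pose commanded when the call began, along the tool's axes at that moment; what a row does not reach only later rows make up. A row lasts 1/8 s, in which the tool goes at most 62.5 mm and 10.7 degrees, less where a joint would pass 70% of its speed; a pose out of reach is approached as far as the arm can. A call with a gripper value outside its range is refused whole. The fingers move at their own pace and stop on an object; FORCE is the grip in N (left out, the last holds). Time passes only in rows, so rows that repeat a pose let the fingers close. It gives the time, the measured TCP pose, the force and the opening at its end, in the units of the state.
- ctrl.get_state(): the state, without advancing time (a new reading comes with each control period).
- ctrl.get_image(name): name is "side" or "top"; returns the picture (384x512x3 uint8, red, green, blue); there is no depth.
- ctrl.camera_model(name): a dict with "mtx" (3x3 intrinsics, pixels), "k1" (the pictures are not rectified: a ray, as slopes to the right and down, at radius r is drawn at 1 + k1 r^2 times it, then the intrinsics apply), "xyz" and "orientation" of the camera in the world. Camera axes: x right, y up, looking along -z (the intrinsics and any distortion apply to the point x, -y, -z); pixel columns grow to the right and rows downward; lengths in m; the calibration is good to about 2 mm. A picture is of the moment at which its call begins. camera_model takes no time and is no camera call.
- ctrl.close_job(): hands the job in, once; it reports no verdict.
The state is a dict: "time": time; "joint_positions": joint angles; "qd": joint speeds; "joint_torque": joint torques, N m; "position": TCP position; "tool_rot": TCP orientation; "ft_force": force on the tool from outside, world axes, zero at the start; "torque": the same for the moment, N m; "grip_width": opening from 0.0 (shut) to 1.0 (fully open).
Only numpy, scipy, OpenCV 4.12 (cv2) and the standard library are available. Lean on these libraries where they do the work, as an engineer would, in place of code of your own. Each camera call takes 0.05 s, during which the arm holds its last target.

## Working session

There is one attempt and no reset: what is moved stays moved. The work goes in short steps, Python scripts to look and compute and a shell command to move; the robot and the scene stay as the last step left them, time stands still between calls to the robot, and variables do not carry over. Pictures are saved under pics/ and viewed, and the job is handed in when it is done.

```bash
ls; mkdir -p pics; cat > h.py <<'E'
import numpy as np, cv2
from bench import ctrl
from scipy.spatial.transform import Rotation as R
def cam(n):
    m=ctrl.camera_model(n); o=np.array(m['orientation'],float)
    Rm=o if o.shape==(3,3) else R.from_rotvec(o).as_matrix() if o.size==3 else R.from_quat(o).as_matrix()
    return m,np.array(m['mtx']),m['k1'],np.array(m['xyz']),Rm
def ray(n,u,v):
    m,K,k1,c,Rm=cam(n)
    x,y=cv2.undistortPoints(np.array([[[u,v]]],float),K,np.array([k1,0,0,0,0.]),None,None,None)[0,0] if False else und((u-K[0,2])/K[0,0],(v-K[1,2])/K[1,1],k1)
    d=Rm@np.array([x,-y,-1]); return c,d/np.linalg.norm(d)
def und(x,y,k1):
    a,b=x,y
    for _ in range(50):
        s=1+k1*(a*a+b*b); a,b=x/s,y/s
    return a,b
def onz(n,u,v,z):
    c,d=ray(n,u,v); return c+d*(z-c[2])/d[2]
def proj(n,p):
    m,K,k1,c,Rm=cam(n); q=Rm.T@(np.array(p)-c); x,y=q[0]/-q[2],-q[1]/-q[2]
    s=1+k1*(x*x+y*y); return K[0,0]*x*s+K[0,2],K[1,1]*y*s+K[1,2]
E
python3 - <<'E'
from h import *
s=ctrl.get_state(); print(s); print(ctrl.tip_reach)
for n in('top','side'):
    print(ctrl.camera_model(n)); im=ctrl.get_image(n); cv2.imwrite(f'pics/{n}0.png',cv2.resize(im[:,:,::-1],(800,600),interpolation=cv2.INTER_CUBIC)); np.save(f'pics/{n}0.npy',im)
E
```

```text
pics
{'time': 0.0, 'joint_positions': array([ 1.17407646,  0.32183367, -0.07009987,  1.45167528,  0.02260532,
        1.37076331, -0.05688162]), 'qd': array([ 0.0004518 , -0.00198061,  0.00074554,  0.00277317, -0.00017933,
        0.00055199,  0.00023246]), 'joint_torque': array([-2.17192942e-04, -4.91294825e+01, -4.04057242e-01, -3.12525415e+01,
       -6.37814845e-02,  4.38063231e-02,  1.86629118e-04]), 'position': array([ 0.25934127, -0.59545853,  0.23545452]), 'tool_rot': array([-3.07373589e+00, -6.40511539e-01,  7.54024247e-04]), 'ft_force': array([-0.02396794,  0.604523  , -0.60261448]), 'torque': array([ 0.00817356, -0.0112516 , -0.01245413]), 'grip_width': 0.998966083494887}
0.014
{'mtx': array([[483.19152402,   0.        , 267.08922862],
       [  0.        , 483.19152402, 183.85540987],
       [  0.        ,   0.        ,   1.        ]]), 'k1': -0.07247909326195268, 'xyz': array([ 0.47777546, -0.20150042,  1.20160731]), 'orientation': array([ 0.03832781, -0.05908221, -1.5578066 ])}
{'mtx': array([[365.22609243,   0.        , 258.55615058],
       [  0.        , 365.22609243, 187.89431753],
       [  0.        ,   0.        ,   1.        ]]), 'k1': -0.024260379030142207, 'xyz': array([0.26816379, 0.44841577, 0.65561291]), 'orientation': array([ 0.2590367 , -1.21635658, -2.5266484 ])}
```

View pics/top0.png

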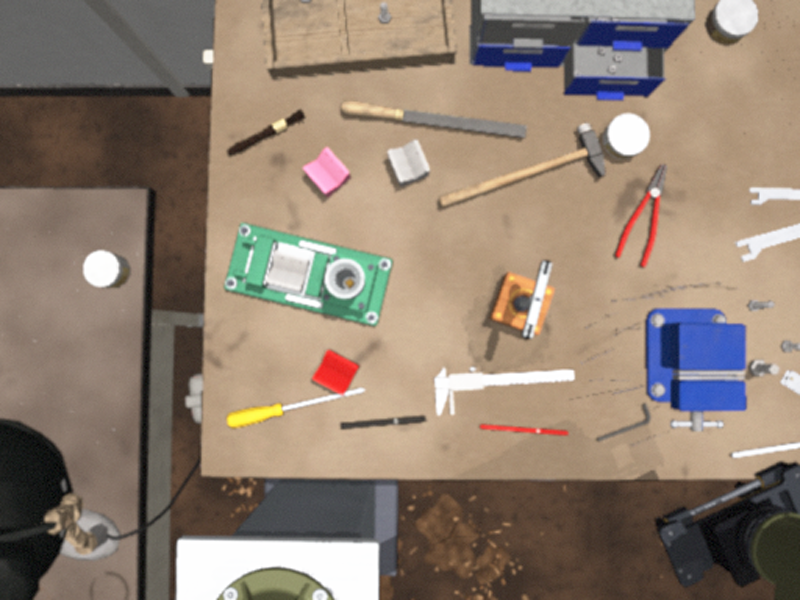

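View pics/side0.png

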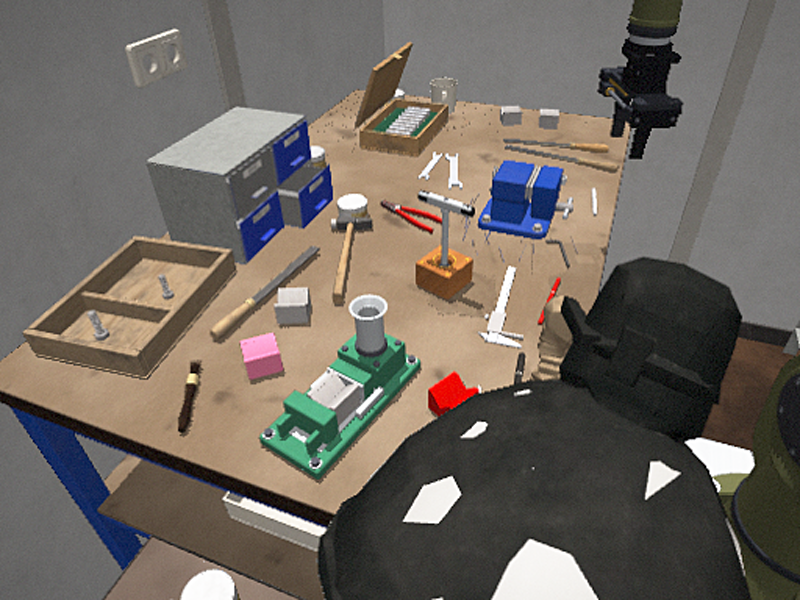

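Top view: key bar about (538,298) px on an orange stand, tube mouth about (345,279), fixture green, with the V-block at (290,268). Next I'll zoom in and measure.

```bash
python3 - <<'E'
from h import *
t=np.load('pics/top0.npy'); s=np.load('pics/side0.npy')
a=cv2.resize(t[135:220,140:260],(800,566),interpolation=cv2.INTER_CUBIC)  # x6.667
b=cv2.resize(t[160:225,305:365],(554,600),interpolation=cv2.INTER_CUBIC)
c=cv2.resize(s[110:200,210:320],(733,600),interpolation=cv2.INTER_CUBIC)
for n,i in zip('abc',(a,b,c)): cv2.imwrite(f'pics/z_{n}.png',i[:,:,::-1])
E
```

```text
(no output)
```

View pics/z_a.png

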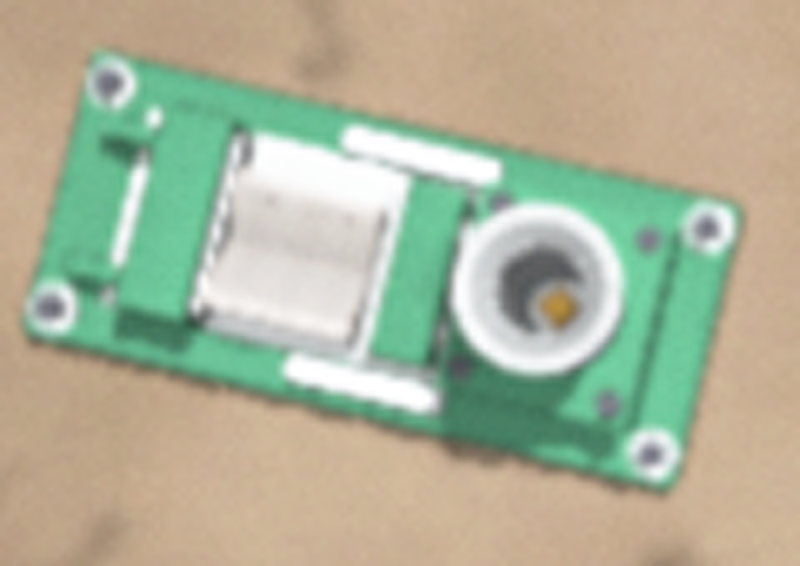

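View pics/z_b.png

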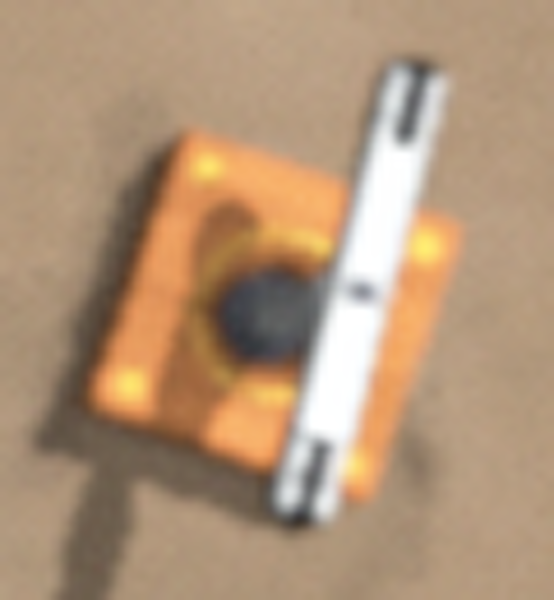

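View pics/z_c.png

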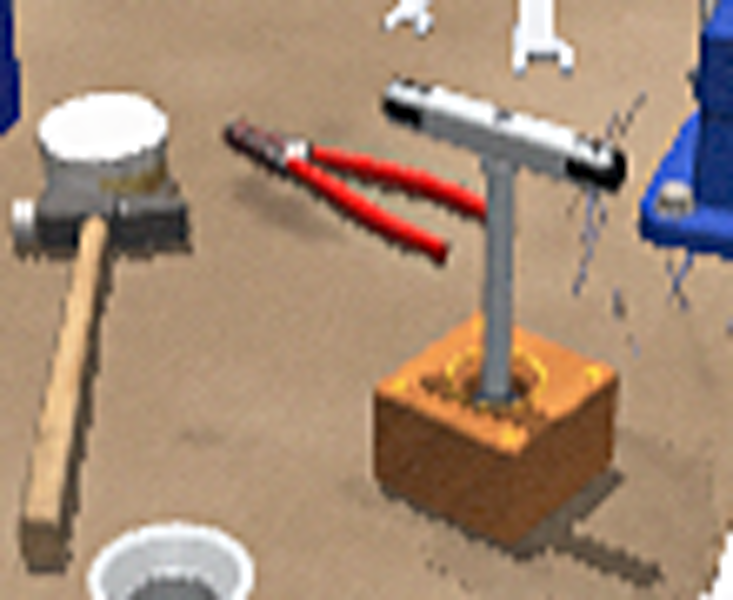

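```bash
python3 - <<'E'
from h import *
t=np.load('pics/top0.npy')
def za(x,y): return 140+(x+.5)*120/800-.5,135+(y+.5)*85/566-.5
def zb(x,y): return 305+(x+.5)*60/554-.5,160+(y+.5)*65/600-.5
def zc(x,y): return 210+(x+.5)*110/733-.5,110+(y+.5)*90/600-.5
p=onz('top',*zb(362,291),.179); print('bar dot top',p, 'side',onz('side',*zc(504,115),.179))
e1=onz('top',*zb(414,62),.170);e2=onz('top',*zb(298,522),.170); 
e1=onz('top',*zb(415,65),.179);e2=onz('top',*zb(303,515),.179); d=e1-e2; print('bar',np.linalg.norm(d),(e1+e2)/2,np.degrees(np.arctan2(d[1],d[0])))
# stand top corners
cs=[(190,135),(460,220),(375,500),(92,402)]
q=[onz('top',*zb(*c),.05) for c in cs]; print('stand',np.mean(q,0),[np.linalg.norm(q[i]-q[i-1]) for i in range(4)], [np.degrees(np.arctan2(*(q[i]-q[i-1])[1::-1])) for i in range(4)])
# tube rim
r=[onz('top',*za(*c),.14) for c in[(452,289),(624,289),(538,203),(538,376)]]; print('tube',np.mean(r,0),np.linalg.norm(r[0]-r[1]),np.linalg.norm(r[2]-r[3]))
# plate corners
cs=[(97,50),(742,205),(672,492),(25,338)]
q=[onz('top',*za(*c),.018) for c in cs]; print('fix',np.mean(q,0),[np.linalg.norm(q[i]-q[i-1]) for i in range(4)], [np.degrees(np.arctan2(*(q[i]-q[i-1])[1::-1])) for i in range(4)])
c=np.mean(q,0); yv=(q[0]+q[3]-q[1]-q[2]); yv/=np.linalg.norm(yv); print('yaxis',yv,'tube pred',c-0.07*yv)
print('stem px',onz('top',*za(557,307),.052))
a=np.degrees(0)
z=t[170:190,212:236]; cv2.imwrite('pics/stem.png',cv2.resize(z,(720,600),interpolation=cv2.INTER_NEAREST)[:,:,::-1])
E
```

```text
bar dot top [ 0.52816799 -0.37793797  0.179     ] side [ 0.5264594  -0.37696797  0.179     ]
bar 0.10727748092942915 [ 0.52856969 -0.37731936  0.179     ] -13.86037835439951
stand [ 0.52829354 -0.37870794  0.05      ] [np.float64(0.0740036838451872), np.float64(0.07369529649546953), np.float64(0.0761715354373557), np.float64(0.07761300143287332)] [np.float64(-19.829428381802636), np.float64(-106.73090970851577), np.float64(163.18199103651816), np.float64(71.58868709139654)]
tube [ 0.5554847  -0.11192347  0.14      ] 0.05681691043388086 0.05736142336252532
fix [ 0.57054755 -0.04434932  0.018     ] [np.float64(0.10995868370409206), np.float64(0.24613424807527504), np.float64(0.10891894644942612), np.float64(0.24538480024547657)] [np.float64(-12.440046378754163), np.float64(-102.8564397244388), np.float64(167.1685325607401), np.float64(77.38565739431853)]
yaxis [0.22045188 0.97539785 0.        ] tube pred [ 0.55511592 -0.11262717  0.018     ]
stem px [ 0.55561659 -0.11141311  0.052     ]
```

View pics/stem.png

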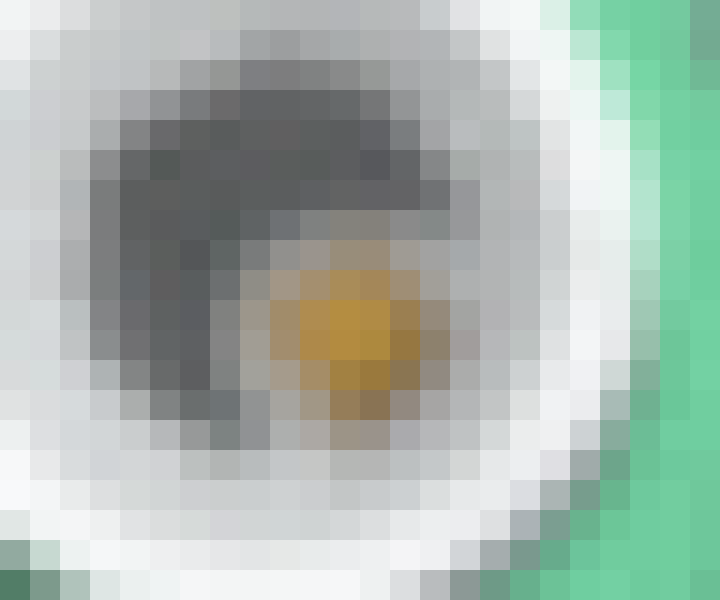

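The measurements agree: bar at (0.528, -0.378), running 107 mm long at -14°. The stand edges are 74–78 mm and the tube rim is 57 mm across at (0.5555, -0.112). The fixture's position puts the tube within 1 mm of that. The stem looks like a turned square. Next is the approach.

```bash
cat >> h.py <<'E'
def go(x,y,z,az,s=None):
    s=s or ctrl.get_state(); R0=R.from_rotvec(s['tool_rot']); 
    d=R0.inv().apply(np.array([x,y,z])-s['position'])*1000
    a=np.radians(az); T=R.from_matrix(np.array([[np.cos(a),np.sin(a),0],[np.sin(a),-np.cos(a),0],[0,0,-1]]))
    X=R0.as_matrix()[:,0]; print('d mm',d.round(1),'rot',(R0.inv()*T).as_rotvec().round(4),'az now',np.degrees(np.arctan2(X[1],X[0])).round(2))
def st():
    s=ctrl.get_state(); X=R.from_rotvec(s['tool_rot']).as_matrix()
    print('t',round(s['time'],2),'p',s['position'].round(4),'az',np.degrees(np.arctan2(X[1,0],X[0,0])).round(2),'zaxis',X[:,2].round(3),'F',s['ft_force'].round(2),'M',s['torque'].round(3),'w',round(s['grip_width'],3),'q',s['joint_positions'].round(2))
E
python3 -c "
from h import *
go(.528,-.378,.237,166.1)"
```

```text
d mm [333.2 -92.1  -1.3] rot [-9.0000e-04 -2.1000e-03 -2.4881e+00] az now 23.54
```

```bash
python3 -m handwheel '[[40,-11,-1,0,0,-0.18,-1],[80,-22,-1,0,0,-0.36,-1],[120,-33,-1,0,0,-0.54,-1],[160,-44,-1,0,0,-0.72,-1],[200,-55,-1,0,0,-0.9,-1],[240,-66,-1,0,0,-1.08,-1],[280,-77,-1,0,0,-1.26,-1],[310,-86,-1,0,0,-1.44,-1],[333,-92,-1,0,0,-1.62,-1],[333,-92,-1,0,0,-1.8,-1],[333,-92,-1,0,0,-1.98,-1],[333,-92,-1,0,0,-2.16,-1]]' 40; python3 -c "
from h import *
st();go(.528,-.378,.237,166.1)"
```

```text
time: 1.6
position: [0.5279, -0.3784, 0.2369]
tool_rot: [-0.875, -3.016, -0.0]
ft_force: [0.4, -0.1, 0.7]
grip_width: 0.998
t 1.6 p [ 0.5279 -0.3784  0.2369] az 147.65 zaxis [-0.001  0.001 -1.   ] F [ 0.41 -0.11  0.71] M [ 0.065 -0.167  0.051] w 0.998 q [ 0.98  0.37 -0.52  1.44  0.18  1.39  1.46]
d mm [ 0.1  0.4 -0.1] rot [ 2.000e-04 -1.100e-03 -3.221e-01] az now 147.65
```

```bash
python3 -m handwheel '[[0,0,20,0,0,-0.17,-1],[0,0,40,0,0,-0.32,-1],[0,0,60,0,0,-0.32,-1],[0,0,72,0,0,-0.32,-1],[0,0,72,0,0,-0.32,-1]]' 40; python3 - <<'E'
from h import *
st()
for n in('top','side'):
    im=ctrl.get_image(n); z=im[150:235,295:375] if n=='top' else im[60:200,210:360]
    cv2.imwrite(f'pics/{n}1.png',cv2.resize(z,(int(z.shape[1]*600/z.shape[0]),600),interpolation=cv2.INTER_CUBIC)[:,:,::-1])
E
```

```text
time: 2.22
position: [0.5275, -0.3783, 0.1643]
tool_rot: [-0.395, -3.115, -0.001]
ft_force: [0.7, 1.1, 0.4]
grip_width: 1.0
t 2.23 p [ 0.5275 -0.3783  0.1643] az 165.56 zaxis [-0.002  0.001 -1.   ] F [0.68 1.09 0.37] M [ 0.137 -0.105 -0.022] w 1.0 q [ 1.01  0.42 -0.56  1.53  0.23  1.26  1.74]
```

View pics/side1.png

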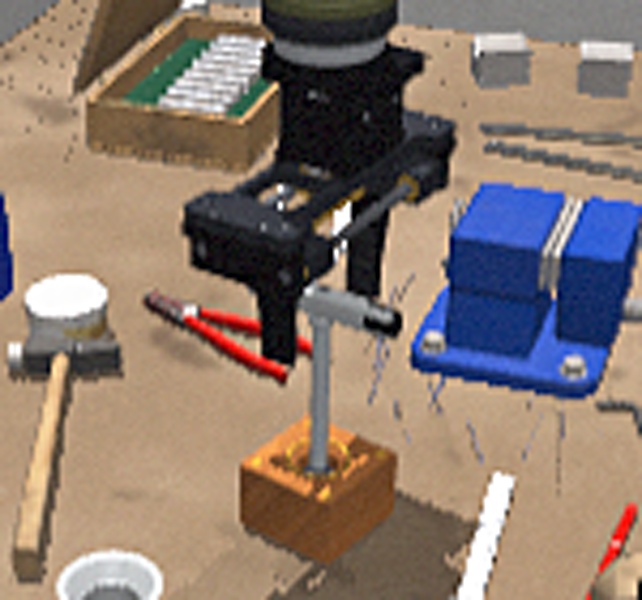

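View pics/top1.png

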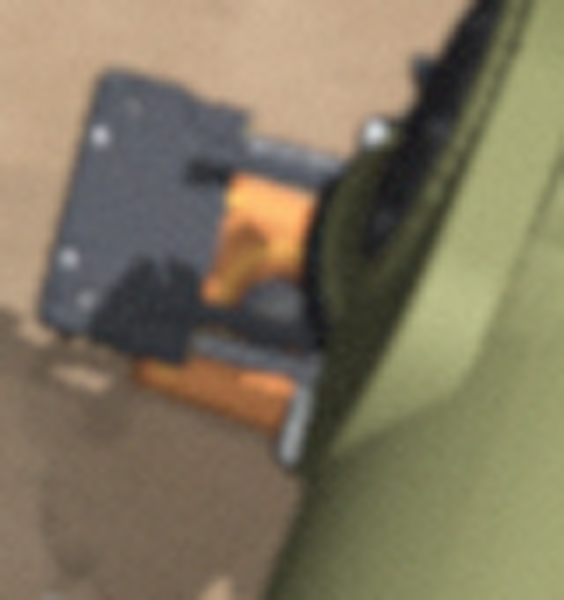

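The fingers straddle the bar: the shank is centred under the gripper and the near finger is about 40 mm to its left. Now I'll close at full force.

```bash
python3 -m handwheel '[[0,0,0,0,0,0,1],[0,0,0,0,0,0,1],[0,0,0,0,0,0,1],[0,0,0,0,0,0,1],[0,0,0,0,0,0,1],[0,0,0,0,0,0,1],[0,0,0,0,0,0,1]]' 60; python3 -c "
from h import *
st()"
```

```text
time: 3.2
position: [0.5281, -0.3786, 0.1655]
tool_rot: [-0.393, -3.117, 0.0]
ft_force: [1.4, -0.1, -0.4]
grip_width: 0.287
t 3.2 p [ 0.5281 -0.3786  0.1655] az 165.63 zaxis [-0. -0. -1.] F [ 1.4  -0.12 -0.39] M [ 0.05  -0.133 -0.061] w 0.287 q [ 1.01  0.42 -0.56  1.53  0.23  1.26  1.74]
```

```bash
python3 -m handwheel '[[0,0,0,0,0,0,1],[0,0,0,0,0,0,1],[0,0,0,0,0,0,1],[0,0,0,0,0,0,1]]' 60; python3 -c "
from h import *
st()"
```

```text
time: 3.7
position: [0.5281, -0.3787, 0.1656]
tool_rot: [-0.393, -3.117, 0.0]
ft_force: [0.4, 0.1, -0.3]
grip_width: 0.156
t 3.7 p [ 0.5281 -0.3787  0.1656] az 165.63 zaxis [-0. -0. -1.] F [ 0.38  0.14 -0.3 ] M [ 0.034 -0.065  0.091] w 0.156 q [ 1.01  0.42 -0.56  1.53  0.23  1.26  1.74]
```

```bash
python3 -m handwheel '[[0,0,-10,0,0,0,1],[0,0,-30,0,0,0,1],[0,0,-60,0,0,0,1],[0,0,-95,0,0,0,1],[0,0,-130,0,0,0,1],[0,0,-155,0,0,0,1],[0,0,-165,0,0,0,1],[0,0,-165,0,0,0,1]]'; python3 -c "
from h import *
st(); go(.5555,-.112,.33,165.6)
im=ctrl.get_image('side');z=im[0:210,180:400]
cv2.imwrite('pics/s2.png',cv2.resize(z,None,fx=2.8,fy=2.8,interpolation=cv2.INTER_CUBIC)[:,:,::-1])"
```

```text
time: 4.7
position: [0.5284, -0.3786, 0.3314]
tool_rot: [0.393, 3.116, -0.001]
ft_force: [-0.4, 0.1, -2.4]
grip_width: 0.158
t 4.7 p [ 0.5284 -0.3786  0.3314] az 165.64 zaxis [ 0.001 -0.001 -1.   ] F [-0.37  0.06 -2.43] M [ 0.067 -0.129 -0.012] w 0.158 q [ 1.01  0.35 -0.58  1.28  0.19  1.57  1.78]
d mm [ 39.8 265.    1.2] rot [-0.0006  0.0012  0.0007] az now 165.64
```

View pics/s2.png

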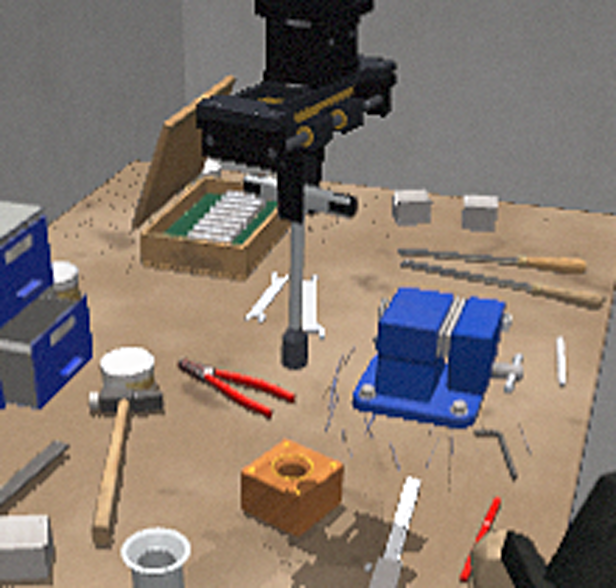

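```bash
python3 - <<'E'
from h import *
t=np.load('pics/top0.npy').astype(float)
z=t[172:188,216:232]; o=np.clip(z[:,:,0]-z[:,:,2],0,None)
print(o.round().astype(int))
u=cv2.resize(o,None,fx=8,fy=8,interpolation=cv2.INTER_CUBIC)
for th in(15,25,35,50):
    c=max(cv2.findContours((u>th).astype(np.uint8),0,2)[0],key=cv2.contourArea)
    print(th,cv2.minAreaRect(c),cv2.contourArea(c)/64)
yy,xx=np.mgrid[:16,:16]; cx,cy=(o*xx).sum()/o.sum(),(o*yy).sum()/o.sum()
w=(o*((xx-cx)+1j*(yy-cy))**4).sum(); print(cx,cy,np.degrees(np.angle(w))/4, abs(w)/(o*abs((xx-cx)+1j*(yy-cy))**4).sum())
E
```

```text
[[  0   0   0   0   0   0   0   0   0   0   0   0   0   0   0   0]
 [  0   0   0   0   0   0   0   0   0   0   0   0   0   0   0   0]
 [  0   0   0   0   0   0   0   0   0   0   0   0   0   0   0   0]
 [  0   0   0   0   0   0   0   0   0   0   0   0   0   0   0   0]
 [  0   0   0   0   0   0   0   0   0   0   0   0   0   0   0   0]
 [  0   0   0   0   0   0   0   8   9   0   0   0   0   0   0   0]
 [  0   0   0   0   0   4  13  30  32  11   1   0   0   0   0   0]
 [  0   0   0   0   9  28  53  80  75  42   9   0   0   0   0   0]
 [  0   0   0   1  17  55  95 115 107  74  26   1   0   0   0   0]
 [  0   0   0   0  13  52 100 115 111  85  32   5   0   0   0   0]
 [  0   0   0   0   7  25  62  96  93  56  16   0   0   0   0   0]
 [  0   0   0   0   0   7  27  60  53  18   2   0   0   0   0   0]
 [  0   0   0   0   0   0   8  21  15   0   0   0   0   0   0   0]
 [  0   0   0   0   0   0   0   0   0   0   0   0   0   0   0   0]
 [  0   0   0   0   0   0   0   0   0   0   0   0   0   0   0   0]
 [  0   0   0   0   0   0   0   0   0   0   0   0   0   0   0   0]]
15 ((61.54137420654297, 72.29654693603516), (49.66120147705078, 46.92070007324219), 48.36646270751953) 29.984375
25 ((62.00588607788086, 72.42353057861328), (44.68767547607422, 42.409908294677734), 49.398704528808594) 24.71875
35 ((62.11602783203125, 72.29559326171875), (41.178497314453125, 38.725624084472656), 48.012786865234375) 20.7734375
50 ((62.00000762939453, 72.5), (36.06244659423828, 34.64822769165039), 45.0) 16.109375
7.256838905775076 8.69452887537994 6.859582293983125 0.19079406634848
```

Colour analysis of the stem gives square edges at roughly az 40° (mod 90), so I'll go in at bar az of about 132°.

```bash
python3 -m handwheel '[[3,20,1,0,0,0.1,1],[9,60,1,0,0,0.2,1],[15,100,1,0,0,0.3,1],[21,140,1,0,0,0.4,1],[27,180,1,0,0,0.5,1],[33,220,1,0,0,0.587,1],[38,250,1,0,0,0.587,1],[40,265,1,0,0,0.587,1],[40,265,1,0,0,0.587,1],[40,265,1,0,0,0.587,1]]'; python3 -c "
from h import *
st(); go(.5555,-.112,.33,132)
im=ctrl.get_image('side');np.save('pics/s3.npy',im);z=im[90:260,180:330]
cv2.imwrite('pics/s3.png',cv2.resize(z,None,fx=3.5,fy=3.5,interpolation=cv2.INTER_CUBIC)[:,:,::-1])
im=ctrl.get_image('top');z=im[120:230,150:290]
cv2.imwrite('pics/t3.png',cv2.resize(z,None,fx=5,fy=5,interpolation=cv2.INTER_CUBIC)[:,:,::-1])"
```

```text
time: 6.0
position: [0.5548, -0.1142, 0.329]
tool_rot: [-1.281, -2.868, 0.002]
ft_force: [0.3, -0.5, -1.7]
grip_width: 0.156
t 6.0 p [ 0.5548 -0.1142  0.329 ] az 131.85 zaxis [-0.001 -0.001 -1.   ] F [ 0.27 -0.55 -1.7 ] M [-0.004 -0.161  0.047] w 0.156 q [ 0.74  0.16 -0.66  1.49  0.1   1.52  0.81]
d mm [ 1.2  1.9 -1. ] rot [-0.0012  0.     -0.0026] az now 131.85
```

View pics/s3.png

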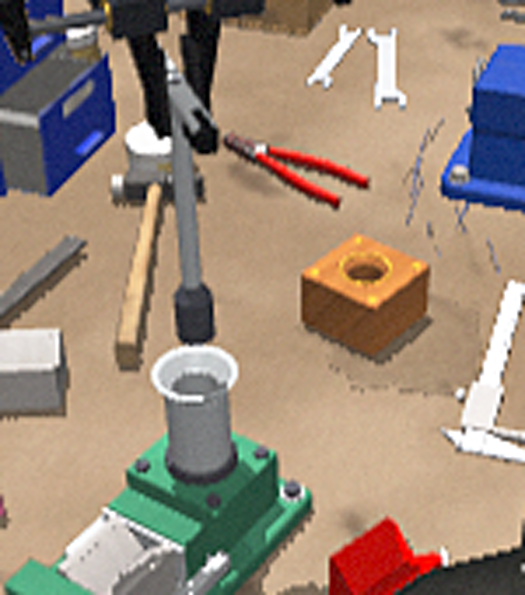

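View pics/t3.png

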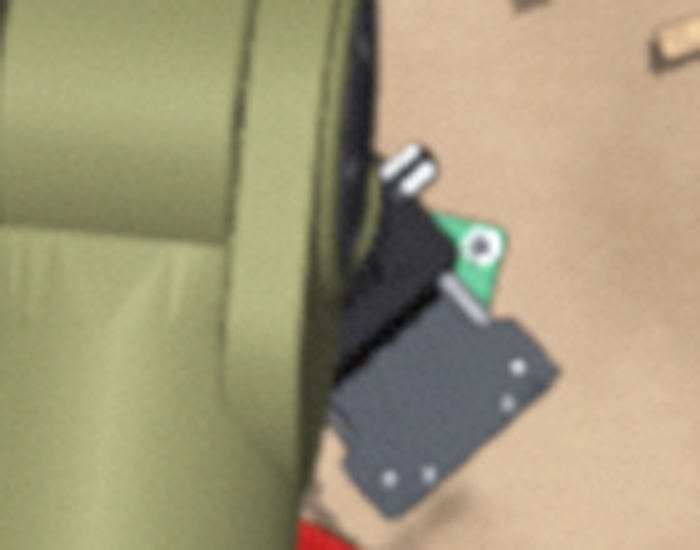

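```bash
python3 -c "
from h import *
f=lambda x,y:(180+(x+.5)/3.5-.5,90+(y+.5)/3.5-.5)
print('bottom centre',onz('side',*f(195,333),.169),'rim',onz('side',*f(195,375),.14))
print('exp px of bottom',proj('side',[.5548,-.1142,.169]))
print(f(195,333))
for z in(.19,.21,.25): print(z,proj('side',[.5548,-.1142,z]))
"
```

```text
bottom centre [ 0.55417467 -0.11375725  0.169     ] rim [ 0.55341324 -0.1076804   0.14      ]
exp px of bottom (np.float64(235.1787666906058), np.float64(184.60882858969674))
(235.35714285714286, 184.78571428571428)
0.19 (np.float64(234.56862219837294), np.float64(176.86949192296387))
0.21 (np.float64(233.96890130837167), np.float64(169.25609590896732))
0.25 (np.float64(232.71153882233267), np.float64(153.27372144175814))
```

```bash
python3 -c "
from h import *
s=np.load('pics/side0.npy'); z=s[180:235,215:255]
cv2.imwrite('pics/rim.png',cv2.resize(z,None,fx=10,fy=10,interpolation=cv2.INTER_NEAREST)[:,:,::-1])
go(.555,-.1115,.30,132)"
```

```text
d mm [ 1.8  1.8 29.2] rot [-0.0007 -0.0002 -0.0029] az now 131.84
```

View pics/rim.png

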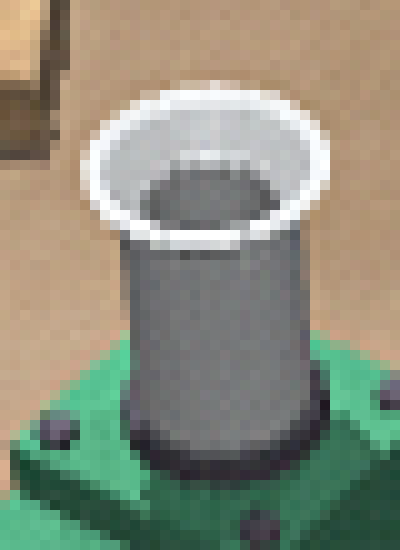

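```bash
python3 -m handwheel '[[2,2,5,0,0,0,1],[2,2,15,0,0,0,1],[2,2,25,0,0,0,1],[2,2,33,0,0,0,1],[2,2,40,0,0,0,1],[2,2,47,0,0,0,1],[2,2,47,0,0,0,1],[2,2,47,0,0,0,1]]'; python3 -c "
from h import *
st()"
```

```text
time: 7.1
position: [0.5554, -0.1091, 0.2828]
tool_rot: [1.278, 2.87, 0.0]
ft_force: [-0.5, -0.3, -2.8]
grip_width: 0.155
t 7.1 p [ 0.5554 -0.1091  0.2828] az 132.0 zaxis [ 0. -0. -1.] F [-0.5  -0.35 -2.77] M [ 0.047 -0.126  0.047] w 0.155 q [ 0.73  0.17 -0.66  1.58  0.11  1.43  0.8 ]
```

```bash
python3 -m handwheel '[[-1,-1,8,0,0,0,1],[-1,-1,18,0,0,0,1],[-1,-1,28,0,0,0,1],[-1,-1,38,0,0,0,1],[-1,-1,48,0,0,0,1],[-1,-1,58,0,0,0,1],[-1,-1,62,0,0,0,1],[-1,-1,62,0,0,0,1]]'; python3 -c "
from h import *
st()"
```

```text
time: 8.1
position: [0.5551, -0.1106, 0.2203]
tool_rot: [-1.278, -2.87, 0.0]
ft_force: [-0.2, -0.1, -2.4]
grip_width: 0.156
t 8.1 p [ 0.5551 -0.1106  0.2203] az 132.0 zaxis [-0.  0. -1.] F [-0.19 -0.1  -2.43] M [ 0.014 -0.165 -0.002] w 0.156 q [ 0.73  0.21 -0.66  1.67  0.13  1.31  0.78]
```

Free in the bore, with no side force and the bottom about 8 mm above the stem top. I'll press lightly in small steps.

```bash
python3 -m handwheel '[[0,0,2,0,0,0,1],[0,0,4,0,0,0,1],[0,0,6,0,0,0,1],[0,0,8,0,0,0,1],[0,0,10,0,0,0,1],[0,0,12,0,0,0,1],[0,0,12,0,0,0,1]]'; python3 -c "
from h import *
st()"
```

```text
time: 8.98
position: [0.5553, -0.1107, 0.2085]
tool_rot: [1.278, 2.87, -0.0]
ft_force: [0.5, -0.5, -2.7]
grip_width: 0.153
t 8.97 p [ 0.5553 -0.1107  0.2085] az 131.99 zaxis [ 0. -0. -1.] F [ 0.5  -0.52 -2.72] M [-0.152 -0.283  0.011] w 0.153 q [ 0.73  0.21 -0.65  1.68  0.13  1.29  0.78]
```

```bash
python3 -m handwheel '[[0,0,1,0,0,0,1],[0,0,2,0,0,0,1],[0,0,3,0,0,0,1],[0,0,4,0,0,0,1],[0,0,4,0,0,0,1]]'; python3 -c "
from h import *
st()"
```

```text
time: 9.6
position: [0.5552, -0.1106, 0.2044]
tool_rot: [1.278, 2.87, -0.0]
ft_force: [-0.2, 0.3, -2.2]
grip_width: 0.155
t 9.6 p [ 0.5552 -0.1106  0.2044] az 132.0 zaxis [ 0. -0. -1.] F [-0.19  0.31 -2.17] M [-0.244 -0.386  0.011] w 0.155 q [ 0.73  0.22 -0.65  1.69  0.14  1.28  0.78]
```

```bash
python3 -m handwheel '[[0,0,1,0,0,0,1],[0,0,2,0,0,0,1],[0,0,3,0,0,0,1],[0,0,4,0,0,0,1],[0,0,5,0,0,0,1],[0,0,6,0,0,0,1],[0,0,6,0,0,0,1]]'; python3 -c "
from h import *
st()"
```

```text
time: 10.48
position: [0.5552, -0.1106, 0.1984]
tool_rot: [-1.278, -2.87, 0.0]
ft_force: [0.5, 0.1, -3.8]
grip_width: 0.154
t 10.47 p [ 0.5552 -0.1106  0.1984] az 132.0 zaxis [-0. -0. -1.] F [ 0.48  0.08 -3.79] M [-0.278 -0.436  0.013] w 0.154 q [ 0.72  0.22 -0.65  1.7   0.14  1.27  0.77]
```

```bash
python3 -m handwheel '[[0,0,1,0,0,0,1],[0,0,2,0,0,0,1],[0,0,3,0,0,0,1],[0,0,4,0,0,0,1],[0,0,4,0,0,0,1]]'; python3 -c "
from h import *
st()"; python3 -m handwheel '[[0,0,1,0,0,0,1],[0,0,1,0,0,0,1]]';python3 -c "
from h import *
st()"
```

```text
time: 11.1
position: [0.5552, -0.1106, 0.1946]
tool_rot: [1.278, 2.87, -0.0]
ft_force: [0.4, -0.8, -1.8]
grip_width: 0.153
t 11.1 p [ 0.5552 -0.1106  0.1946] az 132.0 zaxis [ 0. -0. -1.] F [ 0.41 -0.84 -1.78] M [-0.256 -0.405 -0.003] w 0.153 q [ 0.72  0.22 -0.65  1.7   0.14  1.26  0.77]
time: 11.35
position: [0.5555, -0.1106, 0.1941]
tool_rot: [1.277, 2.869, -0.0]
ft_force: [0.3, -0.6, 2.4]
grip_width: 0.154
t 11.35 p [ 0.5555 -0.1106  0.1941] az 132.0 zaxis [ 0.001 -0.    -1.   ] F [ 0.34 -0.61  2.35] M [-0.246 -0.248 -0.014] w 0.154 q [ 0.72  0.22 -0.65  1.7   0.14  1.26  0.77]
```

Resting on the shoulder: TCP z is 0.194 as expected, and the force rose by 4–5 N. Now I'll turn clockwise, watching the moment.

```bash
python3 -m handwheel '[[0,0,0,0,0,0.05,1],[0,0,0,0,0,0.1,1],[0,0,0,0,0,0.15,1],[0,0,0,0,0,0.2,1]]';python3 -c "
from h import *
st()"; python3 -m handwheel '[[0,0,0,0,0,0.05,1],[0,0,0,0,0,0.1,1],[0,0,0,0,0,0.15,1],[0,0,0,0,0,0.2,1]]';python3 -c "
from h import *
st()"
```

```text
time: 11.85
position: [0.5556, -0.1106, 0.1941]
tool_rot: [1.559, 2.726, 0.0]
ft_force: [0.3, -0.9, 2.2]
grip_width: 0.154
t 11.85 p [ 0.5556 -0.1106  0.1941] az 120.45 zaxis [ 0.001 -0.    -1.   ] F [ 0.34 -0.95  2.17] M [-0.33  -0.355  0.032] w 0.154 q [ 0.7   0.22 -0.63  1.7   0.14  1.26  0.58]
time: 12.35
position: [0.5557, -0.1106, 0.1942]
tool_rot: [1.823, 2.556, 0.001]
ft_force: [1.1, -0.8, 1.9]
grip_width: 0.155
t 12.35 p [ 0.5557 -0.1106  0.1942] az 109.0 zaxis [ 0.001 -0.001 -1.   ] F [ 1.12 -0.83  1.87] M [-0.306 -0.396  0.058] w 0.155 q [ 0.68  0.22 -0.61  1.7   0.13  1.26  0.38]
```

```bash
python3 -m handwheel '[[0,0,0,0,0,0.05,1],[0,0,0,0,0,0.1,1],[0,0,0,0,0,0.15,1],[0,0,0,0,0,0.2,1]]';python3 -c "
from h import *
st()"; python3 -m handwheel '[[0,0,0,0,0,0.05,1],[0,0,0,0,0,0.1,1],[0,0,0,0,0,0.15,1],[0,0,0,0,0,0.2,1]]';python3 -c "
from h import *
st()"; python3 -c "
from h import *
for n,sl in(('side',(slice(90,300),slice(160,330))),('top',(slice(120,230),slice(140,290)))):
    im=ctrl.get_image(n)[sl]; cv2.imwrite(f'pics/{n}4.png',cv2.resize(im,None,fx=3.5 if n=='top' else 2.8,fy=3.5 if n=='top' else 2.8,interpolation=cv2.INTER_CUBIC)[:,:,::-1])"
```

```text
time: 12.85
position: [0.5558, -0.1106, 0.1942]
tool_rot: [2.069, 2.362, 0.001]
ft_force: [0.8, -0.5, 1.6]
grip_width: 0.153
t 12.85 p [ 0.5558 -0.1106  0.1942] az 97.55 zaxis [ 0.001 -0.001 -1.   ] F [ 0.78 -0.45  1.55] M [-0.367 -0.385  0.128] w 0.153 q [ 0.67  0.21 -0.59  1.7   0.12  1.26  0.18]
time: 13.35
position: [0.5558, -0.1106, 0.1942]
tool_rot: [2.295, 2.143, 0.001]
ft_force: [2.1, 0.1, 1.1]
grip_width: 0.152
t 13.35 p [ 0.5558 -0.1106  0.1942] az 86.09 zaxis [ 0.002 -0.001 -1.   ] F [2.11 0.07 1.14] M [-0.313 -0.407  0.146] w 0.152 q [ 0.65  0.21 -0.56  1.7   0.12  1.26 -0.01]
```

View pics/side4.png

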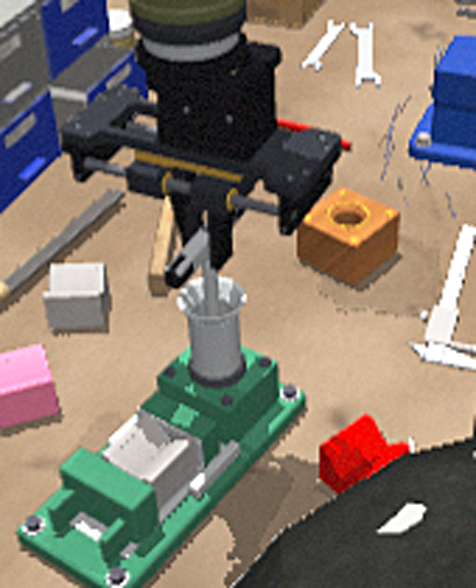

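The key is deep in the tube, the jaw is near the block, and the moment is about 0.13–0.15 N m. From here I'll use smaller steps.

```bash
S='from h import *
for _ in range(1): st()'; python3 -m handwheel '[[0,0,0,0,0,0.03,1],[0,0,0,0,0,0.06,1],[0,0,0,0,0,0.1,1]]' >/dev/null;python3 -c "$S"; python3 -m handwheel '[[0,0,0,0,0,0.03,1],[0,0,0,0,0,0.06,1],[0,0,0,0,0,0.1,1]]'>/dev/null;python3 -c "$S"
```

```text
t 13.82 p [ 0.5555 -0.1106  0.1938] az 80.32 zaxis [ 0.001 -0.    -1.   ] F [ 2.29 -1.22  1.36] M [-0.374 -0.624  0.103] w 0.155 q [ 0.64  0.21 -0.55  1.71  0.12  1.26 -0.11]
t 14.2 p [ 0.5554 -0.1106  0.1937] az 74.59 zaxis [ 0.001 -0.    -1.   ] F [ 1.93 -1.82  1.95] M [-0.429 -0.665  0.133] w 0.152 q [ 0.63  0.21 -0.54  1.71  0.11  1.26 -0.21]
```

```bash
S='from h import *
for _ in range(1): st()'; python3 -m handwheel '[[0,0,0,0,0,0.03,1],[0,0,0,0,0,0.06,1]]' >/dev/null;python3 -c "$S"
```

```text
t 14.45 p [ 0.5553 -0.1107  0.1936] az 71.16 zaxis [ 0. -0. -1.] F [ 1.69 -0.67  1.88] M [-0.459 -0.738  0.098] w 0.153 q [ 0.62  0.21 -0.54  1.71  0.11  1.26 -0.27]
```

```bash
S='from h import *
st()'; for i in 1; do python3 -m handwheel '[[0,0,0,0,0,0.03,1],[0,0,0,0,0,0.06,1]]' >/dev/null;python3 -c "$S"; done;  python3 -m handwheel '[[0,0,0,0,0,0.03,1],[0,0,0,0,0,0.06,1]]' >/dev/null;python3 -c "$S"
```

```text
t 14.7 p [ 0.5553 -0.1106  0.1936] az 67.72 zaxis [ 0. -0. -1.] F [ 0.84 -0.87  2.44] M [-0.479 -0.728  0.07 ] w 0.155 q [ 0.62  0.21 -0.53  1.71  0.11  1.26 -0.32]
t 14.95 p [ 0.5553 -0.1106  0.1936] az 64.27 zaxis [ 0. -0. -1.] F [ 2.2  -1.4   2.35] M [-0.468 -0.766  0.094] w 0.154 q [ 0.61  0.21 -0.52  1.71  0.11  1.26 -0.38]
```

```bash
S='from h import *
st()'; python3 -m handwheel '[[0,0,0,0,0,0.03,1],[0,0,0,0,0,0.05,1]]' >/dev/null;python3 -c "$S"
```

```text
t 15.2 p [ 0.5552 -0.1106  0.1935] az 61.44 zaxis [ 0. -0. -1.] F [ 2.55 -0.11  1.96] M [-0.487 -0.79   0.116] w 0.154 q [ 0.61  0.21 -0.52  1.71  0.11  1.26 -0.43]
```

```bash
S='from h import *
st()'; python3 -m handwheel '[[0,0,0,0,0,0.025,1],[0,0,0,0,0,0.05,1]]' >/dev/null;python3 -c "$S";python3 -c "
from h import *
for n,sl in(('side',(slice(150,300),slice(160,290))),):
    im=ctrl.get_image(n);np.save('pics/side5.npy',im);im=im[sl]; cv2.imwrite(f'pics/{n}5.png',cv2.resize(im,None,fx=4,fy=4,interpolation=cv2.INTER_CUBIC)[:,:,::-1])"
```

```text
t 15.45 p [ 0.5552 -0.1106  0.1936] az 58.57 zaxis [ 0. -0. -1.] F [ 2.36 -1.15  1.97] M [-0.471 -0.736  0.106] w 0.155 q [ 0.6   0.2  -0.51  1.71  0.11  1.26 -0.48]
```

View pics/side5.png

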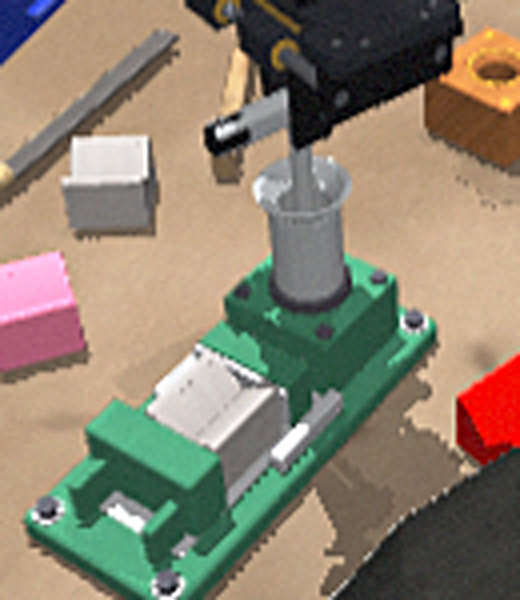

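The bar turns with the gripper and the jaw has moved up to the block. Continuing.

```bash
S='from h import *
st()'; python3 -m handwheel '[[0,0,0,0,0,0.025,1],[0,0,0,0,0,0.05,1]]' >/dev/null;python3 -c "$S"
```

```text
t 15.75 p [ 0.5552 -0.1106  0.1935] az 55.7 zaxis [-0. -0. -1.] F [ 2.5  -1.59  2.23] M [-0.489 -0.758  0.127] w 0.156 q [ 0.6   0.2  -0.51  1.71  0.1   1.26 -0.53]
```

```bash
S='from h import *
st()'; python3 -m handwheel '[[0,0,0,0,0,0.025,1],[0,0,0,0,0,0.05,1]]' >/dev/null;python3 -c "$S"
```

```text
t 16.0 p [ 0.5552 -0.1106  0.1935] az 52.84 zaxis [-0. -0. -1.] F [ 2.33 -1.44  2.57] M [-0.494 -0.766  0.166] w 0.154 q [ 0.6   0.2  -0.5   1.71  0.1   1.26 -0.58]
```

```bash
S='from h import *
st()'; python3 -m handwheel '[[0,0,0,0,0,0.025,1],[0,0,0,0,0,0.04,1]]' >/dev/null;python3 -c "$S"
```

```text
t 16.25 p [ 0.5552 -0.1106  0.1936] az 50.58 zaxis [ 0. -0. -1.] F [ 2.42 -1.9   2.82] M [-0.536 -0.743  0.143] w 0.151 q [ 0.59  0.2  -0.5   1.71  0.1   1.26 -0.62]
```

```bash
S='from h import *
st()'; python3 -m handwheel '[[0,0,0,0,0,0.03,1],[0,0,0,0,0,0.03,1]]' >/dev/null;python3 -c "$S"
```

```text
t 16.5 p [ 0.5552 -0.1106  0.1935] az 48.89 zaxis [-0. -0. -1.] F [ 1.63 -1.48  1.85] M [-0.577 -0.775  0.073] w 0.156 q [ 0.59  0.2  -0.5   1.71  0.1   1.26 -0.65]
```

```bash
S='from h import *
st()'; python3 -m handwheel '[[0,0,0,0,0,0.03,1],[0,0,0,0,0,0.03,1]]' >/dev/null;python3 -c "$S"
```

```text
t 16.75 p [ 0.5552 -0.1106  0.1936] az 47.17 zaxis [ 0. -0. -1.] F [ 2.16 -1.9   1.95] M [-0.549 -0.775  0.136] w 0.154 q [ 0.59  0.2  -0.49  1.71  0.1   1.26 -0.68]
```

```bash
S='from h import *
st();print(ctrl.get_state()["joint_torque"][6])'; python3 -m handwheel '[[0,0,0,0,0,0.03,1],[0,0,0,0,0,0.03,1]]' >/dev/null;python3 -c "$S"
```

```text
t 17.0 p [ 0.5552 -0.1106  0.1935] az 45.45 zaxis [-0. -0. -1.] F [ 2.18 -1.6   1.66] M [-0.539 -0.82   0.164] w 0.154 q [ 0.58  0.2  -0.49  1.71  0.1   1.26 -0.71]
-0.2245045267045498
```

```bash
S='from h import *
st();print(ctrl.get_state()["joint_torque"][6])'; python3 -m handwheel '[[0,0,0,0,0,0.03,1],[0,0,0,0,0,0.03,1]]' >/dev/null;python3 -c "$S"
```

```text
t 17.25 p [ 0.5552 -0.1106  0.1935] az 43.73 zaxis [ 0. -0. -1.] F [ 2.32 -1.21  1.48] M [-0.609 -0.772  0.101] w 0.155 q [ 0.58  0.2  -0.49  1.71  0.1   1.26 -0.74]
-0.22697587497532368
```

```bash
S='from h import *
st();print(ctrl.get_state()["joint_torque"][6])'; python3 -m handwheel '[[0,0,0,0,0,0.03,1],[0,0,0,0,0,0.03,1]]' >/dev/null;python3 -c "$S"
```

```text
t 17.5 p [ 0.5552 -0.1106  0.1935] az 42.02 zaxis [-0. -0. -1.] F [ 2.79 -1.29  1.51] M [-0.498 -0.748  0.137] w 0.153 q [ 0.58  0.2  -0.49  1.71  0.1   1.26 -0.76]
-0.2295257057994604
```

```bash
S='from h import *
st();print(ctrl.get_state()["joint_torque"][6])'; python3 -m handwheel '[[0,0,0,0,0,0.03,1],[0,0,0,0,0,0.03,1]]' >/dev/null;python3 -c "$S"
```

```text
t 17.75 p [ 0.5552 -0.1106  0.1935] az 40.3 zaxis [-0. -0. -1.] F [ 2.47 -1.4   2.64] M [-0.582 -0.726  0.138] w 0.155 q [ 0.58  0.2  -0.48  1.71  0.1   1.26 -0.79]
-0.23201675154268742
```

```bash
S='from h import *
st();print(ctrl.get_state()["joint_torque"][6])'; python3 -m handwheel '[[0,0,0,0,0,0.03,1],[0,0,0,0,0,0.03,1]]' >/dev/null;python3 -c "$S"
```

```text
t 18.0 p [ 0.5552 -0.1106  0.1935] az 38.58 zaxis [-0. -0. -1.] F [ 2.06 -0.99  2.39] M [-0.562 -0.759  0.147] w 0.155 q [ 0.57  0.2  -0.48  1.71  0.1   1.26 -0.82]
-0.2744424808770418
```

```bash
S='from h import *
st();print(ctrl.get_state()["joint_torque"][6])
im=ctrl.get_image("side");np.save("pics/side6.npy",im);im=im[150:300,160:290];cv2.imwrite("pics/side6.png",cv2.resize(im,None,fx=4,fy=4,interpolation=cv2.INTER_CUBIC)[:,:,::-1])'; python3 -m handwheel '[[0,0,0,0,0,0.03,1],[0,0,0,0,0,0.03,1]]' >/dev/null;python3 -c "$S"
```

```text
t 18.25 p [ 0.5552 -0.1106  0.1935] az 36.87 zaxis [-0. -0. -1.] F [ 1.77 -1.31  1.5 ] M [-0.568 -0.75   0.257] w 0.155 q [ 0.57  0.2  -0.48  1.71  0.1   1.26 -0.85]
-0.36728717386722565
```

View pics/side6.png

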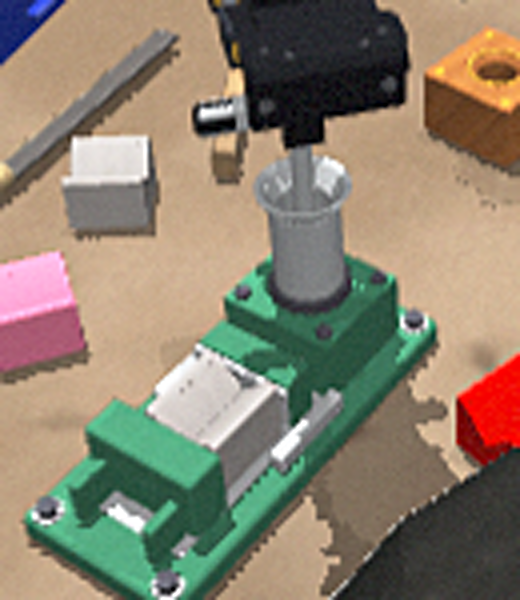

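Joint-7 torque jumped from 0.23 to 0.37 N m and the moment to 0.26 N m, so that's the hard stop and I'm not turning further. I'll ease back within the play and draw the key up.

```bash
python3 -m handwheel '[[0,0,0,0,0,-0.06,1],[0,0,0,0,0,-0.12,1],[0,0,0,0,0,-0.15,1],[0,0,0,0,0,-0.15,1]]';python3 -c "
from h import *
st();print(ctrl.get_state()['joint_torque'][6])"
```

```text
time: 18.8
position: [0.5551, -0.1106, 0.1935]
tool_rot: [-2.898, -1.213, 0.0]
ft_force: [1.3, -1.5, 1.8]
grip_width: 0.153
t 18.8 p [ 0.5551 -0.1106  0.1935] az 45.44 zaxis [-0.  0. -1.] F [ 1.35 -1.55  1.78] M [-0.505 -0.661  0.02 ] w 0.153 q [ 0.59  0.2  -0.49  1.71  0.1   1.26 -0.71]
0.09912953479215503
```

```bash
python3 -m handwheel '[[0,0,-3,0,0,0,1],[0,0,-8,0,0,0,1],[0,0,-14,0,0,0,1],[0,0,-20,0,0,0,1],[0,0,-26,0,0,0,1],[0,0,-32,0,0,0,1],[0,0,-32,0,0,0,1]]';python3 -c "
from h import *
st()"
```

```text
time: 19.68
position: [0.5552, -0.1103, 0.2261]
tool_rot: [2.897, 1.215, 0.0]
ft_force: [-0.3, 1.0, -2.9]
grip_width: 0.156
t 19.68 p [ 0.5552 -0.1103  0.2261] az 45.49 zaxis [ 0.  0. -1.] F [-0.31  1.   -2.87] M [ 0.046 -0.036  0.002] w 0.156 q [ 0.59  0.18 -0.49  1.66  0.09  1.32 -0.7 ]
```

Free, with only the key's weight showing. Lifting it out.

```bash
python3 -m handwheel '[[0,0,-15,0,0,0,1],[0,0,-35,0,0,0,1],[0,0,-55,0,0,0,1],[0,0,-75,0,0,0,1],[0,0,-93,0,0,0,1],[0,0,-107,0,0,0,1],[0,0,-107,0,0,0,1]]';python3 -c "
from h import *
st(); go(.528,-.378,.33,45.5)"
```

```text
time: 20.55
position: [0.5557, -0.1105, 0.3338]
tool_rot: [2.896, 1.214, 0.003]
ft_force: [-0.3, -0.3, -2.5]
grip_width: 0.153
t 20.55 p [ 0.5557 -0.1105  0.3338] az 45.49 zaxis [ 0.002 -0.001 -1.   ] F [-0.3  -0.35 -2.49] M [-0.049 -0.027  0.037] w 0.153 q [ 0.59  0.14 -0.49  1.49  0.07  1.52 -0.68]
d mm [-210.2  167.7    3.9] rot [ 0.0018 -0.0011 -0.0002] az now 45.49
```

```bash
python3 -m handwheel '[[-15,12,2,0,0,0,1],[-45,36,2,0,0,0,1],[-80,64,3,0,0,0,1],[-115,92,3,0,0,0,1],[-150,120,3,0,0,0,1],[-180,144,3,0,0,0,1],[-200,160,3,0,0,0,1],[-210,168,3,0,0,0,1],[-210,168,3,0,0,0,1],[-210,168,3,0,0,0,1]]';python3 -c "
from h import *
st(); go(.5282,-.3786,.25,45.5)
im=ctrl.get_image('side');np.save('pics/s7.npy',im);z=im[40:210,200:340];cv2.imwrite('pics/s7.png',cv2.resize(z,None,fx=3.5,fy=3.5,interpolation=cv2.INTER_CUBIC)[:,:,::-1])
im=ctrl.get_image('top');np.save('pics/t7.npy',im);z=im[135:220,140:260];cv2.imwrite('pics/t7.png',cv2.resize(z,(800,566),interpolation=cv2.INTER_CUBIC)[:,:,::-1])"
```

```text
time: 21.8
position: [0.5286, -0.3761, 0.3298]
tool_rot: [-2.895, -1.218, -0.001]
ft_force: [-0.2, 0.2, -2.5]
grip_width: 0.152
t 21.8 p [ 0.5286 -0.3761  0.3298] az 45.64 zaxis [ 0.001  0.001 -1.   ] F [-0.17  0.21 -2.49] M [ 0.017 -0.07   0.05 ] w 0.152 q [ 0.83  0.31 -0.33  1.29  0.1   1.55 -0.26]
d mm [-2.2  1.5 79.8] rot [-0.0003 -0.0011  0.0025] az now 45.64
```

View pics/s7.png

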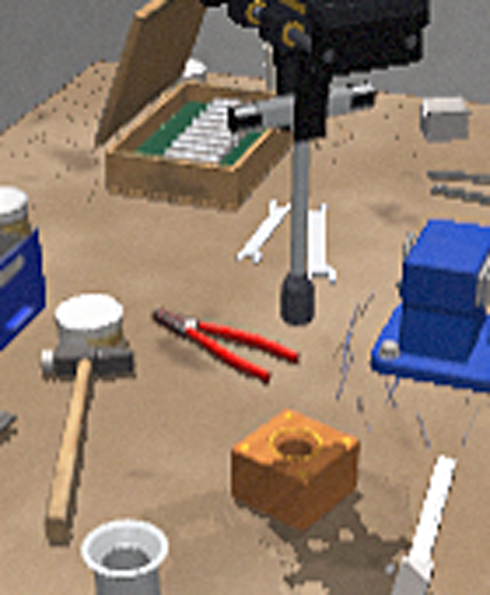

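View pics/t7.png

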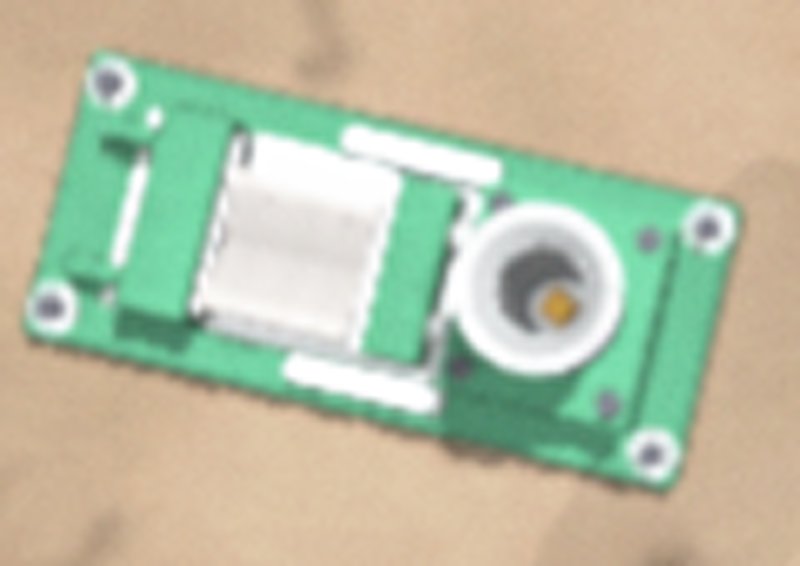

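The jaw has moved left by about 15 zoomed px (about 6 mm) and bears on the block, which sits against the fixed jaw. The key hangs upright above the stand. Lowering it.

```bash
python3 -m handwheel '[[0,0,20,0,0,0,1],[0,0,45,0,0,0,1],[0,0,70,0,0,0,1],[0,0,95,0,0,0,1],[0,0,105,0,0,0,1],[0,0,105,0,0,0,1]]';python3 -c "
from h import *
st(); go(.5282,-.3786,.20,45.5)"
```

```text
time: 22.65
position: [0.5278, -0.3774, 0.2244]
tool_rot: [-2.896, -1.215, 0.001]
ft_force: [-0.4, 0.1, -2.5]
grip_width: 0.155
t 22.65 p [ 0.5278 -0.3774  0.2244] az 45.53 zaxis [-0.001  0.    -1.   ] F [-0.43  0.05 -2.52] M [-0.03  -0.039 -0.046] w 0.155 q [ 0.83  0.34 -0.33  1.46  0.11  1.36 -0.27]
d mm [-0.5  1.1 24.4] rot [-0.0007  0.0001  0.0005] az now 45.53
```

```bash
python3 -m handwheel '[[0,1,6,0,0,0,1],[0,1,12,0,0,0,1],[0,1,18,0,0,0,1],[0,1,24,0,0,0,1],[0,1,30,0,0,0,1],[0,1,30,0,0,0,1]]';python3 -c "
from h import *
st()"
```

```text
time: 23.4
position: [0.5281, -0.3786, 0.1938]
tool_rot: [-2.896, -1.214, 0.001]
ft_force: [-0.1, 0.3, -3.5]
grip_width: 0.155
t 23.4 p [ 0.5281 -0.3786  0.1938] az 45.48 zaxis [-0.001  0.001 -1.   ] F [-0.09  0.28 -3.47] M [-0.049 -0.034  0.028] w 0.155 q [ 0.83  0.36 -0.32  1.5   0.12  1.3  -0.28]
```

Inside the hole with no contact force. Continuing to the floor, expected at TCP 0.165.

```bash
python3 -m handwheel '[[0,0,6,0,0,0,1],[0,0,12,0,0,0,1],[0,0,18,0,0,0,1],[0,0,23,0,0,0,1],[0,0,26,0,0,0,1],[0,0,28,0,0,0,1],[0,0,28,0,0,0,1]]';python3 -c "
from h import *
st()"; python3 -m handwheel '[[0,0,1,0,0,0,1],[0,0,1,0,0,0,1]]'; 
```

```text
time: 24.28
position: [0.5284, -0.3788, 0.1665]
tool_rot: [-2.897, -1.215, 0.0]
ft_force: [-0.1, -0.4, -2.9]
grip_width: 0.157
t 24.27 p [ 0.5284 -0.3788  0.1665] az 45.49 zaxis [-0. -0. -1.] F [-0.09 -0.37 -2.93] M [ 0.02  -0.055 -0.023] w 0.157 q [ 0.83  0.38 -0.32  1.53  0.12  1.25 -0.28]
time: 24.52
position: [0.5285, -0.3788, 0.1656]
tool_rot: [2.897, 1.214, 0.0]
ft_force: [-0.2, -0.2, -2.8]
grip_width: 0.154
```

```bash
python3 -m handwheel '[[0,0,1,0,0,0,1],[0,0,1,0,0,0,1]]'; python3 -m handwheel '[[0,0,0.5,0,0,0,1],[0,0,0.5,0,0,0,1]]'
```

```text
time: 24.78
position: [0.5288, -0.379, 0.1655]
tool_rot: [2.896, 1.214, 0.001]
ft_force: [-1.1, 0.1, 2.0]
grip_width: 0.155
time: 25.02
position: [0.529, -0.3792, 0.1655]
tool_rot: [2.896, 1.214, 0.002]
ft_force: [-1.3, 0.7, 5.9]
grip_width: 0.155
```

```bash
python3 -m handwheel '[[0,0,-1,0,0,0,1],[0,0,-1,0,0,0,-0.5],[0,0,-1,0,0,0,-0.5],[0,0,-1,0,0,0,-0.5],[0,0,-1,0,0,0,-0.5],[0,0,-1,0,0,0,-0.5],[0,0,-1,0,0,0,-0.5],[0,0,-1,0,0,0,-0.5]]'; python3 -c "
from h import *
st()"
```

```text
time: 26.02
position: [0.5284, -0.3788, 0.1651]
tool_rot: [2.897, 1.214, -0.0]
ft_force: [0.1, 0.6, 0.6]
grip_width: 0.737
t 26.02 p [ 0.5284 -0.3788  0.1651] az 45.48 zaxis [-0. -0. -1.] F [0.13 0.57 0.62] M [-0.011  0.02   0.019] w 0.737 q [ 0.83  0.38 -0.32  1.53  0.12  1.25 -0.28]
```

```bash
python3 -m handwheel '[[0,0,-10,0,0,0,-0.5],[0,0,-30,0,0,0,-0.5],[0,0,-60,0,0,0,-0.5],[0,0,-95,0,0,0,-0.5],[-30,30,-110,0,0,0,-0.5],[-70,70,-110,0,0,0,-0.5],[-110,110,-110,0,0,0,-0.5],[-140,140,-110,0,0,0,-0.5],[-150,150,-110,0,0,0,-0.5],[-150,150,-110,0,0,0,-0.5]]'; python3 - <<'E'
from h import *
st()
for n in('top','side'):
    im=ctrl.get_image(n); np.save(f'pics/{n}9.npy',im); cv2.imwrite(f'pics/{n}9.png',cv2.resize(im[:,:,::-1],(800,600),interpolation=cv2.INTER_CUBIC))
E
```

```text
time: 27.28
position: [0.5296, -0.5923, 0.2756]
tool_rot: [2.898, 1.211, 0.0]
ft_force: [1.0, 0.4, -0.7]
grip_width: 0.749
t 27.27 p [ 0.5296 -0.5923  0.2756] az 45.36 zaxis [ 0.    -0.001 -1.   ] F [ 1.02  0.37 -0.66] M [ 0.016 -0.041 -0.007] w 0.749 q [ 0.93  0.66 -0.24  0.91  0.15  1.59 -0.04]
```

View pics/top9.png

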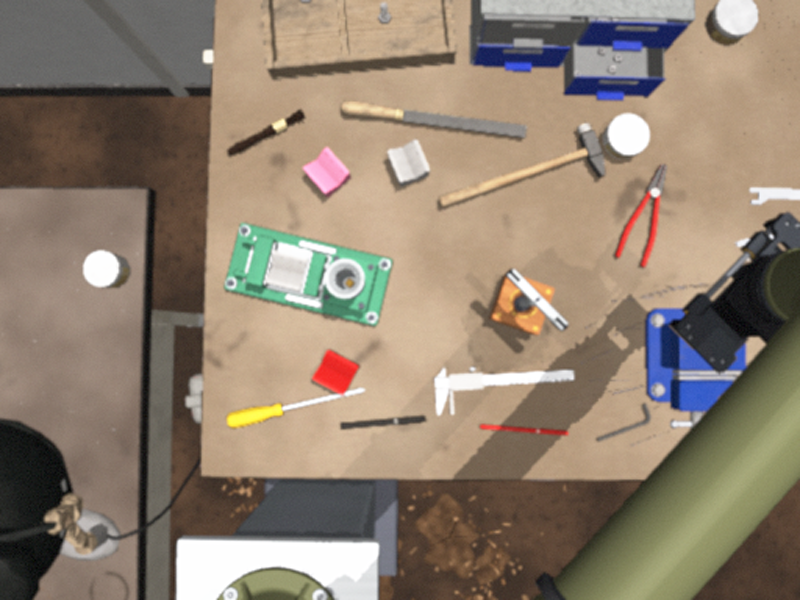

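View pics/side9.png

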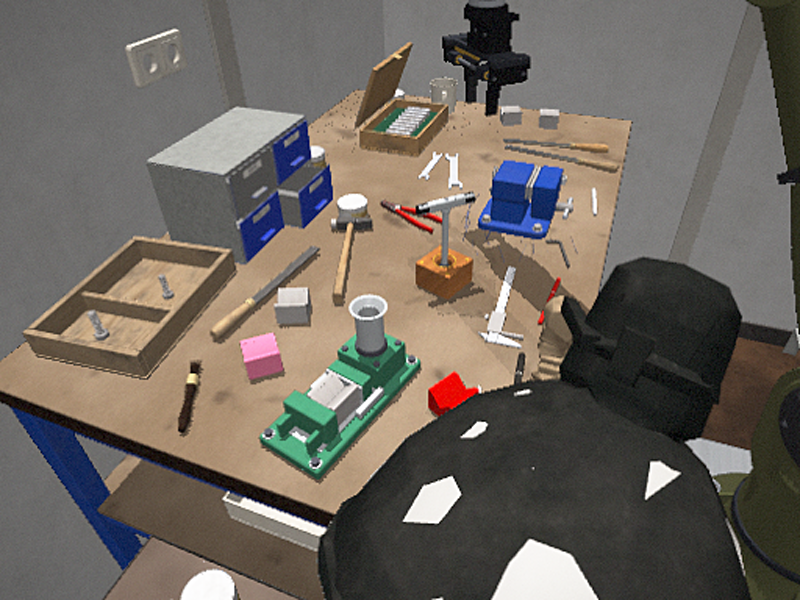

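```bash
python3 - <<'E'
from h import *
for f in('top0','top9'):
    t=np.load(f'pics/{f}.npy').astype(float)
    z=t[172:188,216:232]; o=np.clip(z[:,:,0]-z[:,:,2],0,None)
    yy,xx=np.mgrid[:16,:16]; cx,cy=(o*xx).sum()/o.sum(),(o*yy).sum()/o.sum()
    w=(o*((xx-cx)+1j*(yy-cy))**4).sum(); print(f,np.degrees(np.angle(w))/4)
a,b=[np.load(f'pics/{f}.npy')[135:220,140:225] for f in('top0','top9')]
cv2.imwrite('pics/cmp.png',cv2.resize(np.vstack([a[15:60],b[15:60]]),None,fx=6.5,fy=6.5,interpolation=cv2.INTER_CUBIC)[:,:,::-1])
d=np.abs(np.load('pics/top0.npy').astype(int)-np.load('pics/top9.npy')).max(2)>60
print(ctrl.get_state()['time'])
E
```

```text
top0 6.859582293983125
top9 3.04908774760079
27.375
```

View pics/cmp.png

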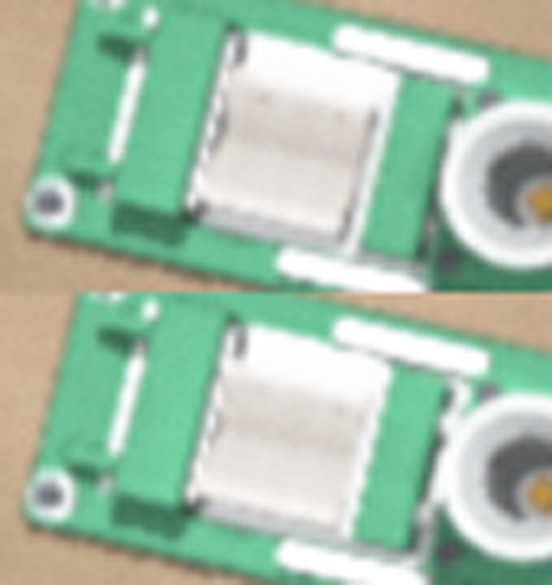

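The stem's apparent turn is about 86° modulo 90°, within error of the expected 1.4 rad. The jaw is closed on the block. Handing in.

```bash
python3 -c "
from bench import ctrl
print(ctrl.close_job())"
```

```text
the job is handed in; nothing more can be done
None
```

The V-block is clamped, the T-key is back in its stand, and I handed the job in at about 27 s of the 72 s allowed.

- **Seating:** I took the key from its stand and lowered it down the tube at a bar angle of about 132°, estimated from the picture of the stem. It slipped over the square without searching and came to rest at the expected shoulder height (TCP z 0.194), pressing with about 5 N.
- **Clamping:** I turned it clockwise about 1.66 rad in all, including the play. The moment was about 0.1 N m, rose to about 0.14 as the jaw squeezed, then reached 0.26. Joint-7 torque went from 0.23 to 0.37 N m at the same point, so I took that as the hard stop and turned no further.
- **Returning the key:** I eased back 0.15 rad to unload the key, drew it out, set it on the floor of the stand's hole and retreated.

**Last checks:**
- The final pictures show the moving jaw closed on the block, with the block against the fixed jaw. The key is upright in its stand, with its bar at a different angle than before, and the other tools look unmoved.
- I could not measure the grip force directly; a firm grip rests on the stop I felt.
- The stem's final angle from the picture (about 86° of turn, modulo 90°) is coarse and only roughly agrees with the 1.1–1.4 rad range.
- The wrist moment was noisy by about ±0.04 N m, so I relied mainly on joint-7 torque to judge the stop.
- The side and top views of the tube mouth disagreed by about 3–4 mm. I went between them, and the key went down without side load.

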